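# Unload and reload a routing fixture

### The arm

A 6-joint arm with a two-finger parallel gripper is mounted at the origin on the work surface. World frame = base frame: x ahead of the robot, y to its left, z up, the work surface at z = 0. Lengths are in m, angles in rad, forces in N, time in s.
With the tool pointing down it reaches from about 0.35 to 0.775 m from the base axis. Payload 7.3 kg.
Tool frame: the origin (TCP) lies at the centre of the arm's flange, where the gripper is bolted on; the fingertips stand 178 mm ahead of it and the grasp point (between the pads) lies 159 mm ahead of it; z points along the fingers, y is the line along which they close (so a half turn about z gives the same grasp; the last joint's range is limited). The gripper opens to 92 mm and grips with 3 to 60 N. Pads are 19 mm wide; open, the fingers measure 130 mm over their backs; the gripper's body (75 mm by 190 mm) begins 47 mm behind the grasp point.
Start: joints at [1.091, 0.342, 1.524, -0, 1.275, -0.146], TCP at [0.172, 0.496, 0.405] pointing down, gripper open.
Joint ranges: [-2.53, 2.53], [-0.77, 2.02], [0.04, 2.7], [-1, 4.14], [0.28, 2.66], [-3.11, 3.11]. Speed limits (rad/s): [2.57, 2.57, 3.14, 3.14, 3.14, 3.14].

### API

Orientations are given as [roll, pitch, yaw] about the fixed x, y, z axes, in that order (R = Rz(yaw) Ry(pitch) Rx(roll)).
In Python, from cell import telemetry, vision, ticket gives the robot as it stands.
- The arm moves only by the shell command python3 -m crank 'ROWS' [FORCE]. ROWS is JSON, a list of rows, each a list of 5 numbers: the gripper command: -1 is shut, 1 is fully open, values between are in proportion, then the shift along the tool's x, y, z in mm, then the turn about the tool's z in rad. In form: [[fingers, dx, dy, dz, roll], ...]. A call has 1 to 12 rows; each row is the pose to reach, as a shift and turn from the pose commanded when the call began, along the tool's axes at that moment; what a row does not reach only later rows make up. A row lasts 1/12 s, in which the tool goes at most 41.7 mm and 7.16 degrees, less where a joint would pass 70% of its speed; a pose out of reach is approached as far as the arm can. A call with a gripper value outside its range is refused whole. The fingers move at their own pace and stop on an object; FORCE is the grip in N (left out, the last holds). Time passes only in rows, so rows that repeat a pose let the fingers close. It gives the time, the measured TCP pose, the force, the opening and the grip force at its end, in the units of the state.
- telemetry.observe(): the state, without advancing time (a new reading comes with each control period).
- vision.read_camera(name): name is "side" or "top"; returns (picture, depth): 480x640x3 uint8, red, green, blue; 480x640 float32, m along the optical axis (not along the pixel's ray), 0 where there is no reading.
- vision.get_calibration(name): a dict with "camera_matrix" (3x3 intrinsics, pixels), "rvec" (rotation vector, rad) and "tvec" (3), from world to camera coordinates, as OpenCV has them. Camera axes: x right, y down, z forward; pixel columns grow to the right and rows downward; lengths in m; the calibration is good to about 2 mm. A picture is of the moment at which its call begins. get_calibration takes no time and is no camera call.
- ticket.hand_in(): hands the job in; it is judged then, once.
The state is a dict: "time": time; "qpos": joint angles; "qvel": joint speeds; "joint_efforts": joint torques, N m; "tool_pos": TCP position; "tool_rot": TCP orientation; "contact_force": force on the tool from outside, world axes, zero at the start; "torque": the same for the moment, N m; "opening": finger opening in m; "grip_force": force on a finger pad.
Only numpy, scipy, OpenCV 4.12 (cv2) and the standard library are available. Lean on these libraries where they do the work, as an engineer would, in place of code of your own. Each camera call takes 0.05 s, during which the arm holds its last target. There are 200 camera calls.

### The job

The batch in the routing fixture is done: tip each finished drawer front out of its nest by pressing down its end at the red mark, and lay all of them flat, good face up, inside the wooden tray. Then load every one of the three nests with a fresh blank from the pile, each lying fully home and flush with the aluminium, and leave the spare blank lying flat on the stacking board. Do not disturb the speed controller, the bar clamp or the spanner.

Things in the scene. Friction and masses are not known exactly. Their poses are not given: they have to be found in the camera images.
- front1_mid (a point): centre of a finished drawer front, if present this time: dark oiled beech plate 110 x 60 x 18 mm, about 85 g, with a darker finger groove on its good face. x along its 110 mm length, y along its width, z out of the good face. It lies in one of the three nests, good face up, its top level with the aluminium (which one varies; a nest without one is empty)
- front2_mid (a point): centre of a finished drawer front, if present this time: dark oiled beech plate 110 x 60 x 18 mm, about 85 g, with a darker finger groove on its good face. x along its 110 mm length, y along its width, z out of the good face. It lies in one of the three nests, good face up, its top level with the aluminium (which one varies; a nest without one is empty)
- front3_mid (a point): centre of a finished drawer front, if present this time: dark oiled beech plate 110 x 60 x 18 mm, about 85 g, with a darker finger groove on its good face. x along its 110 mm length, y along its width, z out of the good face. It lies in one of the three nests, good face up, its top level with the aluminium (which one varies; a nest without one is empty)
- blank1_mid (a point): centre of a raw blank: pale beech plate 110 x 60 x 18 mm, about 85 g, x along its length, y along its width, z through its thickness (both faces alike). At the start the four lie in one pile on the stacking board
- blank2_mid (a point): centre of a raw blank: pale beech plate 110 x 60 x 18 mm, about 85 g, x along its length, y along its width, z through its thickness (both faces alike). At the start the four lie in one pile on the stacking board
- blank3_mid (a point): centre of a raw blank: pale beech plate 110 x 60 x 18 mm, about 85 g, x along its length, y along its width, z through its thickness (both faces alike). At the start the four lie in one pile on the stacking board
- blank4_mid (a point): centre of a raw blank: pale beech plate 110 x 60 x 18 mm, about 85 g, x along its length, y along its width, z through its thickness (both faces alike). At the start the four lie in one pile on the stacking board
- nest1 (a point): one of three equal nests (pockets), 114 x 64 x 18 mm deep (x, y, z); the point is where a plate's centre lies when fully home, 9 mm above the pocket floor and 9 mm below the aluminium top. x runs along the pocket, away from its red-mark end; z up. The floor is level from x = -4 mm to the unmarked end at +57 mm; from x = -4 mm a ramp falls 38 degrees towards the red-mark end
- nest2 (a point): the middle nest, same as nest1. A plate pressed down at its top close to the red-mark end (x about -45 mm) tips over the floor's edge on to the ramp, its sunk end against the pocket's end wall, and stays so, tipped 38 degrees, the unmarked end standing out above the aluminium. Pressed there only lightly, it falls back level
- nest3 (a point): the third nest, same as nest1 and nest2. Nests lie 90 mm apart with 26 mm of aluminium between; the aluminium is 25 mm wide beyond each end. A plate lying home has a gap of 2 mm all round, too narrow for fingers. A plate let fall into a nest may end up tipped: push its unmarked end down to bring it home
- tray: loose shallow wooden carrying tray, 320 x 146 mm outside (x, y), walls and floor 7 mm thick, rim 20 mm above the bench, 0.9 kg; origin under its centre. Room for three drawer fronts side by side, each lying across it (length along the tray's y)
- stackboard: fixed plywood board 170 x 110 x 12 mm (x, y, z) on which the blanks are piled, with a wooden strip 10 mm high along its +x end; origin under its centre
- fixture: the routing fixture, fixed to the bench: MDF body with aluminium top, 164 x 280 mm (x, y), top 58 mm above the bench, on a ply base 200 x 300 x 10 mm; a red mark on the aluminium at the -x end (nearest the robot) of each nest; origin under its centre; nest1, nest2, nest3 at y = +90, 0, -90 mm
- speedbox: router speed controller, a small aluminium box with a black knob, 70 x 100 x 76 mm, loose on the bench; bystander
- clamp: steel bar clamp lying flat on the bench, 240 x 120 mm and 25 mm high, origin at its jaw end; bystander
- spanner: collet spanner, 170 mm long, lying on the bench; bystander
Mind the look-alikes: they are no part of the job. What is shaped like the part that bears front3_mid but orange or yellow is not meant.

How it is judged:
At the end, for the whole second after the job is handed in: Every front lies level (0.1 rad), good face up, in the tray, centre within 130 x 50 mm of the tray's centre; each nest holds a blank, level, centre within 6 mm of the nest point; any other blank lies level on the stacking board, centre within 50 mm of the board's (x of front1_mid in the frame of tray between -0.13 and 0.13 m and y of front1_mid in the frame of tray between -0.05 and 0.05 m and z of front1_mid in the frame of tray between 0.01 and 0.065 m and angle between each of front1_mid, front2_mid, front3_mid's own z axis and vertical below 0.1 rad and x of front2_mid in the frame of tray between -0.13 and 0.13 m and y of front2_mid in the frame of tray between -0.05 and 0.05 m and z of front2_mid in the frame of tray between 0.01 and 0.065 m and x of front3_mid in the frame of tray between -0.13 and 0.13 m and y of front3_mid in the frame of tray between -0.05 and 0.05 m and z of front3_mid in the frame of tray between 0.01 and 0.065 m and ((distance between blank1_mid and nest1 below 0.006 m and angle between the z axis of blank1_mid and the z axis of fixture, either way round below 0.1 rad) or (distance between blank2_mid and nest1 below 0.006 m and angle between the z axis of blank2_mid and the z axis of fixture, either way round below 0.1 rad) or (distance between blank3_mid and nest1 below 0.006 m and angle between the z axis of blank3_mid and the z axis of fixture, either way round below 0.1 rad) or (distance between blank4_mid and nest1 below 0.006 m and angle between the z axis of blank4_mid and the z axis of fixture, either way round below 0.1 rad)) and ((distance between blank1_mid and nest2 below 0.006 m and angle between the z axis of blank1_mid and the z axis of fixture, either way round below 0.1 rad) or (distance between blank2_mid and nest2 below 0.006 m and angle between the z axis of blank2_mid and the z axis of fixture, either way round below 0.1 rad) or (distance between blank3_mid and nest2 below 0.006 m and angle between the z axis of blank3_mid and the z axis of fixture, either way round below 0.1 rad) or (distance between blank4_mid and nest2 below 0.006 m and angle between the z axis of blank4_mid and the z axis of fixture, either way round below 0.1 rad)) and ((distance between blank1_mid and nest3 below 0.006 m and angle between the z axis of blank1_mid and the z axis of fixture, either way round below 0.1 rad) or (distance between blank2_mid and nest3 below 0.006 m and angle between the z axis of blank2_mid and the z axis of fixture, either way round below 0.1 rad) or (distance between blank3_mid and nest3 below 0.006 m and angle between the z axis of blank3_mid and the z axis of fixture, either way round below 0.1 rad) or (distance between blank4_mid and nest3 below 0.006 m and angle between the z axis of blank4_mid and the z axis of fixture, either way round below 0.1 rad)) and ((distance between blank1_mid and nest1 below 0.006 m and angle between the z axis of blank1_mid and the z axis of fixture, either way round below 0.1 rad) or (distance between blank1_mid and nest2 below 0.006 m and angle between the z axis of blank1_mid and the z axis of fixture, either way round below 0.1 rad) or (distance between blank1_mid and nest3 below 0.006 m and angle between the z axis of blank1_mid and the z axis of fixture, either way round below 0.1 rad) or (z of blank1_mid in the frame of stackboard below 0.09 m and horizontal distance between blank1_mid and stackboard below 0.05 m and angle between the z axis of blank1_mid and the z axis of fixture, either way round below 0.1 rad)) and ((distance between blank2_mid and nest1 below 0.006 m and angle between the z axis of blank2_mid and the z axis of fixture, either way round below 0.1 rad) or (distance between blank2_mid and nest2 below 0.006 m and angle between the z axis of blank2_mid and the z axis of fixture, either way round below 0.1 rad) or (distance between blank2_mid and nest3 below 0.006 m and angle between the z axis of blank2_mid and the z axis of fixture, either way round below 0.1 rad) or (z of blank2_mid in the frame of stackboard below 0.09 m and horizontal distance between blank2_mid and stackboard below 0.05 m and angle between the z axis of blank2_mid and the z axis of fixture, either way round below 0.1 rad)) and ((distance between blank3_mid and nest1 below 0.006 m and angle between the z axis of blank3_mid and the z axis of fixture, either way round below 0.1 rad) or (distance between blank3_mid and nest2 below 0.006 m and angle between the z axis of blank3_mid and the z axis of fixture, either way round below 0.1 rad) or (distance between blank3_mid and nest3 below 0.006 m and angle between the z axis of blank3_mid and the z axis of fixture, either way round below 0.1 rad) or (z of blank3_mid in the frame of stackboard below 0.09 m and horizontal distance between blank3_mid and stackboard below 0.05 m and angle between the z axis of blank3_mid and the z axis of fixture, either way round below 0.1 rad)) and ((distance between blank4_mid and nest1 below 0.006 m and angle between the z axis of blank4_mid and the z axis of fixture, either way round below 0.1 rad) or (distance between blank4_mid and nest2 below 0.006 m and angle between the z axis of blank4_mid and the z axis of fixture, either way round below 0.1 rad) or (distance between blank4_mid and nest3 below 0.006 m and angle between the z axis of blank4_mid and the z axis of fixture, either way round below 0.1 rad) or (z of blank4_mid in the frame of stackboard below 0.09 m and horizontal distance between blank4_mid and stackboard below 0.05 m and angle between the z axis of blank4_mid and the z axis of fixture, either way round below 0.1 rad))); the robot touches nothing.
It fails at once if the speed controller is shifted by more than 30 mm (distance of speedbox from where it was at the start of the episode above 0.03 m).
It fails at once if the bar clamp is shifted by more than 30 mm (distance of clamp from where it was at the start of the episode above 0.03 m).
It fails at once if the spanner is shifted by more than 30 mm (distance of spanner from where it was at the start of the episode above 0.03 m).
Of front1, front2, front3 only 2 to 3 are there at a start; the rules pass over those that are not, and their reading is None.
At some moment in a run one of tray may be knocked a few centimetres aside while the robot is not near it.
Once in a run the grip may slacken for a moment while it holds something.
It also fails if it takes over 210 s, if anything falls off the work surface, if the arm or the gripper's body presses on something with over 40 N, if the wrist force passes 120 N, or if a joint passes its speed limit or range.

## Working session

There is one attempt and no reset: what is moved stays moved. The work goes in short steps, Python scripts to look and compute and a shell command to move; the robot and the scene stay as the last step left them, time stands still between calls to the robot, and variables do not carry over. Pictures are saved under pics/ and viewed, at most 14 in all, crops included, and the job is handed in when it is done.

```bash
ls; mkdir -p pics; python3 - <<'E'
from cell import telemetry, vision
import cv2
print(telemetry.observe())
for n in("top","side"):
    p,d=vision.read_camera(n); cv2.imwrite(f"pics/{n}0.png",p[:,:,::-1]); print(vision.get_calibration(n))
E
```

```text
pics
{'time': 0.0, 'qpos': array([ 1.09098031e+00,  3.42739116e-01,  1.52503146e+00, -1.40654640e-05,
        1.27543126e+00, -1.45992044e-01]), 'qvel': array([ 1.38949657e-03,  3.79967531e-05, -9.98607922e-04,  2.62402534e-04,
       -1.81088814e-03,  1.55890095e-03]), 'joint_efforts': array([ 1.58747025e-03, -4.31255114e+01, -2.44218117e+01,  7.18911644e-02,
        5.61749493e-02, -1.27872236e-04]), 'tool_pos': array([0.17193144, 0.49589928, 0.4040312 ]), 'tool_rot': array([-3.13999863e+00, -2.20787388e-04,  2.80777261e+00]), 'contact_force': array([0.10682291, 0.55350923, 0.15237668]), 'torque': array([ 0.01550042,  0.03822729, -0.02505422]), 'grip_force': 0.0, 'opening': 0.09196479536381648}
{'camera_matrix': array([[563.25903263,   0.        , 316.08063033],
       [  0.        , 563.25903263, 240.83467635],
       [  0.        ,   0.        ,   1.        ]]), 'rvec': array([ 2.13793176, -2.19135483,  0.08475979]), 'tvec': array([0.01941177, 0.58864284, 1.22727329])}
{'camera_matrix': array([[609.59229865,   0.        , 314.85380298],
       [  0.        , 609.59229865, 234.85794671],
       [  0.        ,   0.        ,   1.        ]]), 'rvec': array([ 2.34202584, -0.25925224,  0.12301793]), 'tvec': array([-0.57155867,  0.13891371,  1.10707769])}
```

View pics/top0.png

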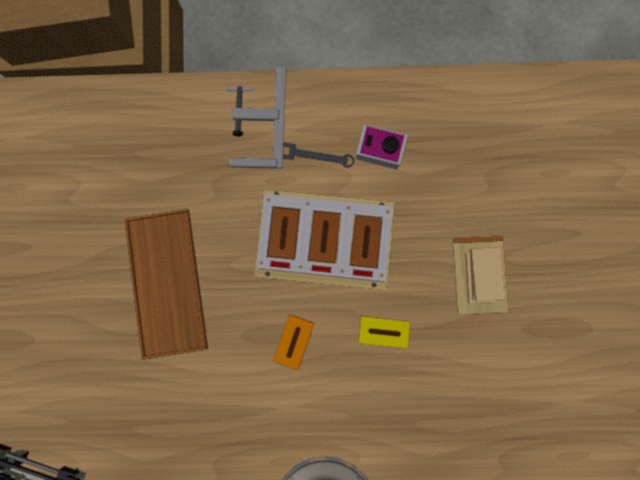

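View pics/side0.png

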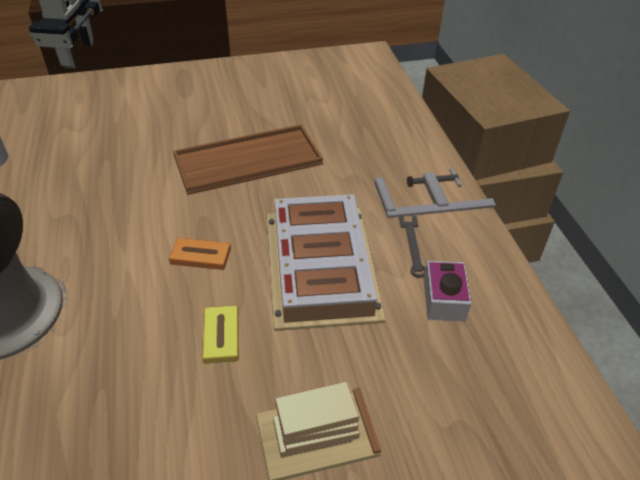

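The fronts are in all three nests: top view (284,233), (324,236) and (366,240), dark brown. The look-alikes are orange at (294,342) and yellow at (385,332), both on the bench, so I leave those alone. The tray is around (166,284), the pile around (487,275), and the red marks are on the near side at (280,265), (321,269) and (363,273).

```bash
cat > h.py <<'E'
import numpy as np, cv2
from cell import telemetry, vision
def world(n="top"):
    p,d=vision.read_camera(n); c=vision.get_calibration(n); K=c["camera_matrix"]
    R=cv2.Rodrigues(c["rvec"])[0]; v,u=np.mgrid[:480,:640]
    P=np.dstack([(u-K[0,2])/K[0,0]*d,(v-K[1,2])/K[1,1]*d,d])
    W=(P-c["tvec"])@R
    W[d==0]=np.nan
    return p,W
def rect(pts):
    (cx,cy),(w,h),a=cv2.minAreaRect(np.ascontiguousarray(pts[:,:2]*1000,np.float32))
    if w<h: w,h,a=h,w,a+90          # a = angle of long side
    a=(a+90)%180-90
    return np.round([cx,cy,w,h,a],1)
def comps(m,W,amin=60):
    k,l,s,c=cv2.connectedComponentsWithStats(m.astype(np.uint8))
    for i in range(1,k):
        if s[i,4]>=amin:
            q=W[l==i]; q=q[~np.isnan(q[:,0])]
            if len(q)>=amin: yield c[i].round(),len(q),rect(q),(q.mean(0)*1000).round(1),round(float(np.median(q[:,2]))*1000,1)
def go(x,y,tipz,yaw=None):
    """print shift (mm, tool axes) and turn to bring fingertip to x,y,tipz (mm, world) with tool yaw (deg, mod 180)"""
    s=telemetry.observe(); p=s["tool_pos"]*1000; r=s["tool_rot"]; Y=r[2]
    d=np.array([x,y,tipz+178])-p
    tx=np.array([np.cos(Y),np.sin(Y)]); ty=np.array([np.sin(Y),-np.cos(Y)])
    t=0
    if yaw is not None:
        # turn about tool z (down) by t lowers the yaw by t
        t=Y-np.radians(yaw); t=(t+np.pi/2)%np.pi-np.pi/2
    print("d",np.round([tx@d[:2],ty@d[:2],-d[2]],1),"turn",round(t,3),"q6",round(s["qpos"][5],2),"tilt",np.round([abs(r[0])-np.pi,r[1]],3),"t",round(s["time"],1))
E
python3 - <<'E'
from h import *
p,W=world(); hsv=cv2.cvtColor(p,cv2.COLOR_RGB2HSV); Z=W[...,2]*1000
for n,pt in dict(front=(324,220),alu=(304,236),red=(321,269),tray=(166,284),tab=(230,300),blank=(487,275),board=(465,300),strip=(480,239)).items(): print(n,hsv[pt[1],pt[0]],W[pt[1],pt[0]].round(4))
print("fixture");[print(*c) for c in comps((Z>50)&(Z<64),W,500)]
print("red");[print(*c) for c in comps(((hsv[...,0]<6)|(hsv[...,0]>174))&(hsv[...,1]>170)&(Z>45),W,40)]
print("pile");[print(*c) for c in comps((Z>72)&(Z<100),W,200)]
print("rim");[print(*c) for c in comps((Z>13)&(Z<26)&(W[...,1]>.2),W,100)]
print("board");[print(*c) for c in comps((Z>7)&(W[...,1]<-.2),W,100)]
E
```

```text
front [ 13 201  90] [ 0.6311 -0.014   0.0597]
alu [135   7 149] [0.5973 0.0305 0.0585]
red [  3 255 108] [ 0.5247 -0.0048  0.0565]
tray [ 14 179 114] [0.5017 0.3481 0.0022]
tab [ 17 114 136] [ 0.4621  0.2039 -0.0041]
blank [ 18  91 165] [ 0.5023 -0.3552  0.08  ]
board [ 21 104 155] [ 0.4499 -0.3227  0.0132]
strip [ 15 177 114] [ 0.5843 -0.3605  0.0216]
fixture
[380. 144.] 980 [ 799.1 -146.8   99.6   70.9   73.6] [ 799.  -142.2   54. ] 53.6
[325. 237.] 9208 [595.7 -14.5 280.6 164.9  82.7] [594.6 -14.8  57.4] 57.4
red
[279. 264.] 68 [537.3  85.   37.8   8.3  82.8] [537.3  85.2  57.8] 57.8
[321. 268.] 69 [525.9  -4.1  37.    8.4  82.9] [525.8  -4.5  57.9] 57.6
[363. 273.] 70 [514.  -94.2  37.9   8.1  82. ] [514.1 -94.4  57.8] 57.6
pile
[391. 143.] 211 [ 794.  -164.    37.3   35.3   -2.1] [ 794.  -163.9   75.7] 75.5
[488. 274.] 1560 [ 505.5 -356.9  110.9   61.5    2.8] [ 505.2 -356.    83.4] 83.5
rim
[165. 284.] 1395 [505.  346.3 320.6 148.1   7.4] [502.5 346.9  18.6] 18.7
board
[480. 274.] 3719 [ 506.4 -359.7  169.9  111.6    1.2] [ 505.5 -350.5   45.1] 26.7
```

```bash
python3 -c "
from h import *
go(562.1,80.9,95,-7.35)"
```

```text
d [-504.6 -264.3  131.2] turn -0.205 q6 -0.15 tilt [-0.001 -0.   ] t 0.1
```

```bash
python3 -m crank '[[-1,-42,-22,8,-0.02],[-1,-84,-44,16,-0.04],[-1,-126,-66,24,-0.06],[-1,-168,-88,32,-0.08],[-1,-210,-110,40,-0.1],[-1,-252,-132,48,-0.12],[-1,-294,-154,56,-0.14],[-1,-336,-176,64,-0.16],[-1,-378,-198,72,-0.18],[-1,-420,-220,80,-0.2],[-1,-450,-240,90,-0.205],[-1,-480,-255,100,-0.205]]' 30; python3 -c "
from h import *
go(562.1,80.9,68,-7.35)"
```

```text
time: 1.15
tool_pos: [0.5085, 0.134, 0.3168]
tool_rot: [3.141, 0.0, 3.013]
contact_force: [-0.1, 0.9, 0.3]
opening: 0.0165
grip_force: 0.0
d [-60.  -45.8  70.8] turn -0.0 q6 -1.33 tilt [-0.  0.] t 1.1
```

```bash
python3 -m crank '[[-1,-30,-23,20,0],[-1,-60,-46,40,0],[-1,-60,-46,65,0],[-1,-60,-46,71,0],[-1,-60,-46,71,0],[-1,-60,-46,81,0],[-1,-60,-46,88,0],[-1,-60,-46,93,0],[-1,-60,-46,97,0],[-1,-60,-46,97,0]]'; python3 -c "
from h import *
go(562.1,80.9,38,-7.35)"
```

```text
time: 1.98
tool_pos: [0.5607, 0.0831, 0.2198]
tool_rot: [3.142, -0.0, 3.014]
contact_force: [1.4, 0.0, 0.5]
opening: 0.0005
grip_force: 0.0
d [-1.7 -2.   3.8] turn 0.0 q6 -1.43 tilt [-0. -0.] t 2.0
```

```bash
python3 -m crank '[[-1,-1,-2,4,0],[-1,-1,-2,6,0],[-1,-1,-2,6,0]]'; python3 -m crank '[[-1,0,0,0,0],[-1,0,0,-40,0],[-1,0,0,-50,0],[-1,0,-40,-50,0],[-1,0,-80,-50,0],[-1,0,-90,-50,0],[-1,0,-90,-30,0],[-1,0,-90,-20,0],[-1,0,-90,-10,0],[-1,0,-90,0,0],[-1,0,-90,2,0],[-1,0,-90,2,0]]';  python3 -c "
from h import *
go(550.6,-8.4,36,-7.35)"
```

```text
time: 2.23
tool_pos: [0.562, 0.0812, 0.2166]
tool_rot: [3.14, 0.002, 3.013]
contact_force: [-7.0, 4.7, 18.1]
opening: 0.0004
grip_force: 9.0
time: 3.23
tool_pos: [0.5501, -0.0082, 0.2155]
tool_rot: [-3.141, 0.001, 3.015]
contact_force: [-13.1, -1.1, 34.2]
opening: 0.0003
grip_force: 17.3
d [-0.5 -0.2  1.5] turn 0.001 q6 -1.6 tilt [-0.001  0.001] t 3.2
```

```bash
python3 -m crank '[[-1,0,0,-40,0],[-1,0,0,-50,0],[-1,0,-40,-50,0],[-1,0,-80,-50,0],[-1,0,-90,-50,0],[-1,0,-90,-30,0],[-1,0,-90,-20,0],[-1,0,-90,-10,0],[-1,0,-90,-2,0],[-1,0,-90,0,0],[-1,0,-90,0,0]]'; python3 -m crank '[[-1,0,0,-40,0],[-1,0,0,-80,0],[-1,-42,0,-100,0],[-1,-73,40,-100,0],[0.6,-73,80,-100,0],[0.6,-73,120,-100,0],[0.6,-73,160,-100,0],[0.6,-73,180,-100,0],[0.6,-73,180,-100,0]]'; python3 - <<'E'
from h import *
go(634.5,71.5,62,-7.35)
p,W=world('side'); cv2.imwrite("pics/s1.png",cv2.resize(p[150:350,220:440],None,fx=2.5,fy=2.5)[:,:,::-1])
E
```

```text
time: 4.15
tool_pos: [0.5385, -0.097, 0.2151]
tool_rot: [-3.141, 0.0, 3.015]
contact_force: [-12.6, 1.9, 32.8]
opening: 0.0007
grip_force: 16.7
time: 4.9
tool_pos: [0.634, 0.0776, 0.3112]
tool_rot: [3.14, -0.001, 3.02]
contact_force: [-0.4, 0.1, -0.3]
opening: 0.0292
grip_force: 0.0
d [-1.3 -6.  71.2] turn 0.006 q6 -1.45 tilt [-0.002 -0.001] t 4.9
```

View pics/s1.png

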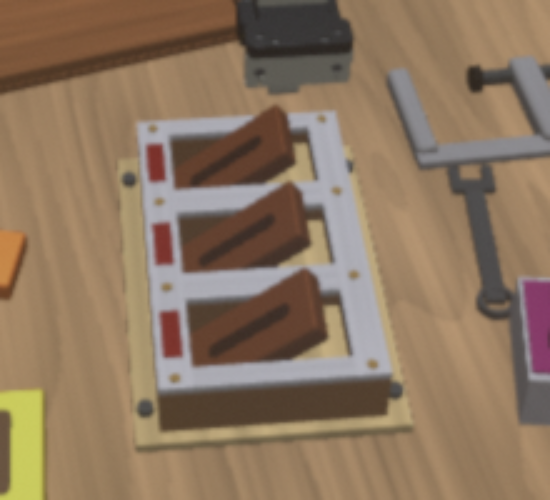

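```bash
python3 -m crank '[[0.65,-1,-6,0,0.006],[0.65,-1,-6,0,0.006],[0.65,-1,-6,0,0.006],[0.65,-1,-6,0,0.006],[0.65,-1,-6,25,0.006],[0.65,-1,-6,50,0.006],[0.65,-1,-6,68,0.006],[0.65,-1,-6,71,0.006],[0.65,-1,-6,71,0.006]]';python3 -m crank '[[0,0,0,0,0],[0,0,0,0,0],[0,0,0,0,0],[0,0,0,0,0],[0,0,0,0,0]]' 40; python3 -c "
from h import *
go(634.5,71.5,62,-7.35)"
```

```text
time: 5.7
tool_pos: [0.6341, 0.0646, 0.2403]
tool_rot: [3.141, -0.002, 3.006]
contact_force: [0.6, -0.7, -0.8]
opening: 0.0757
grip_force: 0.3
time: 6.12
tool_pos: [0.6354, 0.0675, 0.2433]
tool_rot: [3.135, 0.006, 3.006]
contact_force: [4.8, 13.9, 1.4]
opening: 0.0599
grip_force: 40.0
d [1.4 3.8 3.3] turn -0.007 q6 -1.45 tilt [-0.006  0.006] t 6.1
```

```bash
python3 -m crank '[[-1,0,2,-15,0],[-1,0,4,-35,0],[-1,0,4,-70,0],[-1,0,4,-90,0],[-1,0,4,-90,0],[-1,0,4,-90,0],[-1,0,4,-90,0]]'; python3 - <<'E'
from h import *
p,W=world('side'); cv2.imwrite("pics/s2.png",p[80:350,150:510][:,:,::-1])
p,W=world(); Z=W[...,2]*1000
[print(*c) for c in comps((Z>13)&(Z<26)&(W[...,1]>.2),W,100)]
E
```

```text
time: 6.7
tool_pos: [0.6345, 0.0687, 0.3306]
tool_rot: [-3.141, -0.001, 3.006]
contact_force: [0.6, 0.4, -0.7]
opening: 0.0599
grip_force: 39.8
[164. 284.] 1407 [504.6 346.7 320.1 148.4   7.5] [503.4 348.   18.6] 18.7
```

View pics/s2.png

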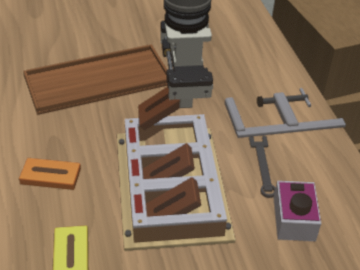

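```bash
python3 -c "
from h import *
go(599.2,316.8,75,97.45)"
```

```text
d [ 68.4 241.   76.6] turn 1.306 q6 -1.45 tilt [-0.    -0.003] t 6.8
```

```bash
python3 -m crank '[[-1,6,21,-5,0.12],[-1,12,42,-5,0.24],[-1,18,63,-5,0.36],[-1,24,84,-5,0.48],[-1,30,105,-5,0.6],[-1,36,126,-5,0.72],[-1,42,147,-5,0.84],[-1,48,168,0,0.96],[-1,54,190,10,1.08],[-1,60,210,20,1.2],[-1,66,232,30,1.306],[-1,68,241,40,1.306]]';python3 -m crank '[[-1,0,0,0,0],[-1,0,0,0,0],[-1,0,0,0,0]]'; python3 - <<'E'
from h import *
go(599.2,316.8,66,97.45)
p,W=world('side'); cv2.imwrite("pics/s3.png",cv2.resize(p[60:260,140:400],None,fx=2,fy=2)[:,:,::-1])
E
```

```text
time: 7.8
tool_pos: [0.5988, 0.3194, 0.2891]
tool_rot: [-3.139, -0.0, 1.699]
contact_force: [-1.5, -0.3, -1.1]
opening: 0.0596
grip_force: 39.8
time: 8.05
tool_pos: [0.6004, 0.3158, 0.2912]
tool_rot: [-3.141, 0.001, 1.702]
contact_force: [0.7, -1.0, -1.1]
opening: 0.0599
grip_force: 39.8
d [ 1.2 -1.  47.2] turn 0.001 q6 0.24 tilt [-0.     0.001] t 8.1
```

View pics/s3.png

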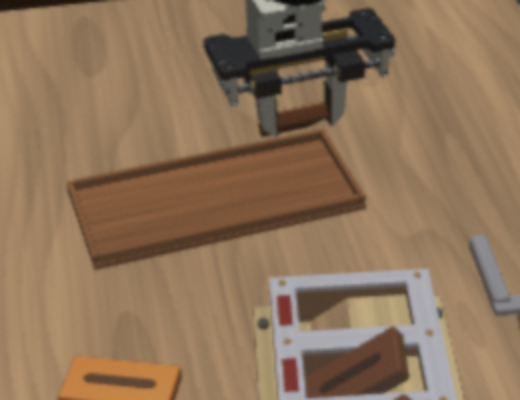

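```bash
python3 -m crank '[[-1,1,-1,20,0],[-1,1,-1,36,0],[-1,1,-1,44,0],[-1,1,-1,48,0],[-1,1,-1,48,0]]';python3 -m crank '[[-1,0,0,2,0],[-1,0,0,8,0],[-1,0,0,16,0],[-1,0,0,24,0],[-1,0,0,32,0],[-1,0,0,32,0]]' 8; python3 -c "
from h import *
go(599.2,316.8,13,97.45)"
```

```text
time: 8.52
tool_pos: [0.5991, 0.3171, 0.2433]
tool_rot: [-3.141, -0.0, 1.7]
contact_force: [-0.9, 0.0, 0.6]
opening: 0.06
grip_force: 39.8
time: 9.02
tool_pos: [0.5982, 0.3176, 0.2086]
tool_rot: [-3.138, 0.001, 1.701]
contact_force: [-0.3, 0.1, -0.5]
opening: 0.0598
grip_force: 8.0
d [-1.   0.9 17.6] turn -0.0 q6 0.24 tilt [-0.003  0.001] t 9.0
```

```bash
python3 -m crank '[[-1,0,0,6,0],[-1,0,0,12,0],[-1,0,0,17,0],[-1,0,0,17,0],[0.5,0,0,17,0],[0.5,0,0,17,0],[0.5,0,0,17,0],[0.5,0,0,17,0],[0.5,0,0,17,0],[0.5,0,0,0,0],[0.5,0,0,-40,0],[0.5,0,0,-75,0]]';python3 -m crank '[[0.65,10,-40,-85,-0.1],[0.65,10,-80,-85,-0.22],[0.65,10,-120,-85,-0.34],[0.65,10,-160,-85,-0.46],[0.65,10,-160,-85,-0.46]]'; python3 - <<'E'
from h import *
p,W=world(); cv2.imwrite("pics/t4.png",cv2.resize(p[180:380,90:410],None,fx=2,fy=2)[:,:,::-1])
Z=W[...,2]*1000; hsv=cv2.cvtColor(p,cv2.COLOR_RGB2HSV)
[print(*c) for c in comps((Z>13)&(Z<30)&(W[...,1]>.2),W,100)]
go(623,-17.8,100,-7.35)
E
```

```text
time: 10.02
tool_pos: [0.5985, 0.3177, 0.2865]
tool_rot: [-3.139, 0.001, 1.701]
contact_force: [0.3, 0.6, 1.7]
opening: 0.0686
grip_force: 0.0
time: 10.43
tool_pos: [0.4358, 0.3065, 0.3726]
tool_rot: [3.14, -0.0, 2.168]
contact_force: [0.3, 0.6, -0.4]
opening: 0.0758
grip_force: 0.0
[165. 251.] 2203 [504.9 346.2 320.1 148.    7.6] [576.4 345.6  21.8] 22.0
d [-375.5  -23.2   94.8] turn -0.849 q6 -0.12 tilt [-0.002 -0.001] t 10.5
```

View pics/t4.png

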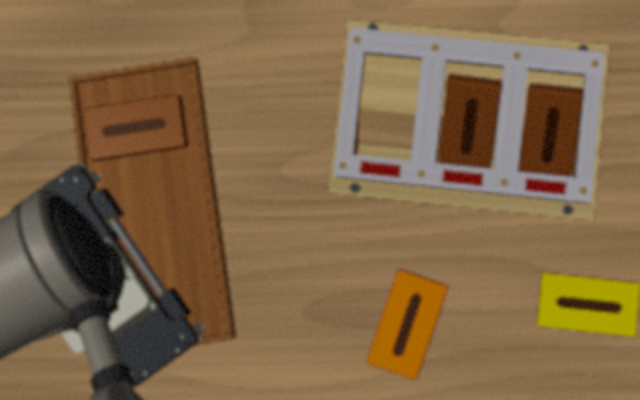

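```bash
python3 -m crank '[[0.65,-38,-2,0,-0.1],[0.65,-76,-4,0,-0.2],[0.65,-114,-6,0,-0.3],[0.65,-152,-8,0,-0.4],[0.65,-190,-10,0,-0.5],[0.65,-228,-12,0,-0.6],[0.65,-266,-16,10,-0.7],[0.65,-304,-18,30,-0.8],[0.65,-342,-20,50,-0.849],[0.65,-375,-23,70,-0.849],[0.65,-375,-23,90,-0.849],[0.65,-375,-23,95,-0.849]]';python3 -m crank '[[0.65,0,0,0,0],[0.65,0,0,0,0]]'; python3 -c "
from h import *
go(623,-17.8,62,-7.35)"
```

```text
time: 11.48
tool_pos: [0.6281, -0.0196, 0.2722]
tool_rot: [3.141, -0.006, 3.006]
contact_force: [-0.9, 0.2, -1.0]
opening: 0.0757
grip_force: 0.0
time: 11.65
tool_pos: [0.6283, -0.0166, 0.2768]
tool_rot: [3.141, 0.0, 3.011]
contact_force: [-0.2, 1.0, 0.1]
opening: 0.0757
grip_force: 0.0
d [ 5.1 -1.9 36.8] turn -0.003 q6 -1.59 tilt [-0.  0.] t 11.7
```

```bash
python3 -m crank '[[0.65,5,-1,15,0],[0.65,5,-1,30,0],[0.65,5,-1,36,0],[0.65,5,-1,36,0],[0,5,-1,36,0],[0,5,-1,36,0],[0,5,-1,36,0],[0,5,-1,36,0],[0,5,-1,36,0]]' 40;python3 -m crank '[[-1,0,0,-15,0],[-1,0,0,-35,0],[-1,0,0,-70,0],[-1,0,0,-90,0],[-1,0,0,-95,0],[-1,0,0,-95,0]]'; python3 - <<'E'
from h import *
p,W=world(); Z=W[...,2]*1000
for c in comps((Z>13)&(Z<30)&(W[...,1]>.2),W,100):
    print(*c); x,y,_,_,a=c[2]; b=np.radians(a); e=np.array([np.cos(b),np.sin(b)]); n=np.array([-e[1],e[0]])
    for s in (0,-90):
        g=np.array([x,y])+s*e-42*n; print(s,g.round(1)); go(*g,75,90+a)
E
```

```text
time: 12.4
tool_pos: [0.6237, -0.0177, 0.2413]
tool_rot: [3.141, 0.002, 3.01]
contact_force: [0.5, 0.6, 4.5]
opening: 0.0597
grip_force: 40.0
time: 12.9
tool_pos: [0.6234, -0.0179, 0.3367]
tool_rot: [-3.142, 0.003, 3.01]
contact_force: [0.3, 0.1, -1.3]
opening: 0.0598
grip_force: 40.0
[164. 283.] 1400 [504.8 346.5 320.7 148.2   7.6] [503.9 347.4  18.7] 18.7
0 [510.4 304.9]
d [154.1 305.   81.8] turn 1.306 q6 -1.59 tilt [-0. -0.] t 12.9
-90 [421.1 293. ]
d [241.  281.5  81.8] turn 1.306 q6 -1.59 tilt [-0. -0.] t 12.9
[158. 243.] 1323 [593.7 361.7 112.2  60.3 -82.4] [593.3 360.6  24. ] 24.2
0 [552.1 356.1]
d [119.5 361.4  81.8] turn -0.265 q6 -1.59 tilt [-0. -0.] t 12.9
-90 [540.2 445.4]
d [143.  448.2  81.8] turn -0.265 q6 -1.59 tilt [-0. -0.] t 12.9
```

```bash
python3 -m crank '[[-1,13,26,-10,0.12],[-1,26,52,-10,0.24],[-1,39,78,-10,0.36],[-1,52,104,-10,0.48],[-1,65,130,-10,0.6],[-1,78,156,-10,0.72],[-1,91,182,-10,0.84],[-1,104,208,0,0.96],[-1,117,234,10,1.08],[-1,130,260,20,1.2],[-1,143,286,30,1.306],[-1,154,305,40,1.306]]';python3 -m crank '[[-1,0,0,0,0],[-1,0,0,0,0],[-1,0,0,5,0]]'; python3 - <<'E'
from h import *
go(510.4,304.9,63,97.6)
p,W=world(); Z=W[...,2]*1000
[print(*c) for c in comps((Z>13)&(Z<30)&(W[...,1]>.2),W,100)]
E
```

```text
time: 13.95
tool_pos: [0.5092, 0.3065, 0.2922]
tool_rot: [-3.138, 0.001, 1.699]
contact_force: [0.8, -0.6, -1.3]
opening: 0.0596
grip_force: 40.0
time: 14.2
tool_pos: [0.5109, 0.3045, 0.2896]
tool_rot: [-3.141, 0.0, 1.704]
contact_force: [0.1, -0.3, -0.8]
opening: 0.0595
grip_force: 40.0
d [ 0.5 -0.4 48.6] turn 0.001 q6 0.28 tilt [-0.  0.] t 14.2
[181. 265.] 797 [504.8 345.9 320.4 147.3   7.8] [544.3 309.3  18.7] 18.7
[179. 239.] 183 [599.3 316.6  59.7  19.4   8.5] [600.9 313.7  22.8] 23.6
[138. 317.] 100 [429.5 406.1  53.9   9.1   6.8] [429.8 405.5  18.2] 18.0
```

```bash
python3 -m crank '[[-1,0,0,20,0],[-1,0,0,36,0],[-1,0,0,44,0],[-1,0,0,47,0],[-1,0,0,47,0]]';python3 -m crank '[[-1,0,0,2,0],[-1,0,0,8,0],[-1,0,0,16,0],[-1,0,0,24,0],[-1,0,0,32,0],[-1,0,0,38,0],[-1,0,0,44,0],[-1,0,0,50,0],[-1,0,0,51,0],[-1,0,0,51,0]]' 8;python3 -m crank '[[0.5,0,0,0,0],[0.5,0,0,0,0],[0.5,0,0,0,0],[0.5,0,0,0,0],[0.5,0,0,0,0],[0.5,0,0,-20,0],[0.5,0,0,-60,0],[0.65,0,0,-90,0]]';python3 -m crank '[[0.65,-20,-35,-5,-0.12],[0.65,-40,-70,-5,-0.24],[0.65,-60,-100,-5,-0.36],[0.65,-60,-100,-5,-0.4],[0.65,-60,-100,-5,-0.4]]'; python3 - <<'E'
from h import *
p,W=world()
Z=W[...,2]*1000
[print(*c) for c in comps((Z>13)&(Z<30)&(W[...,1]>.2),W,100)]
go(611.5,-107.1,100,-7.35)
E
```

```text
time: 14.67
tool_pos: [0.511, 0.3041, 0.2428]
tool_rot: [-3.141, 0.0, 1.703]
contact_force: [-0.2, -0.3, -2.2]
opening: 0.0599
grip_force: 40.0
time: 15.5
tool_pos: [0.5105, 0.3049, 0.1914]
tool_rot: [-3.14, 0.0, 1.704]
contact_force: [-0.5, -0.5, -0.5]
opening: 0.0601
grip_force: 8.0
time: 16.17
tool_pos: [0.5106, 0.3048, 0.2836]
tool_rot: [-3.141, 0.0, 1.704]
contact_force: [1.5, 1.0, 1.0]
opening: 0.0718
grip_force: 0.0
time: 16.58
tool_pos: [0.4182, 0.2312, 0.2876]
tool_rot: [-3.141, -0.0, 2.104]
contact_force: [0.2, 0.6, 0.3]
opening: 0.0755
grip_force: 0.0
[157. 246.] 787 [557.1 353.1 215.1 148.5   7.9] [587.3 365.1  18.5] 18.4
[158. 243.] 1306 [593.8 362.  111.8  61.1 -82.9] [593.3 360.8  24.1] 24.2
[158. 280.] 865 [506.1 348.4 110.7  60.1 -82.4] [511.2 360.9  24.1] 24.3
d [-389.6   -6.3    9.9] turn -0.911 q6 -0.19 tilt [-0.002  0.   ] t 16.6
```

```bash
python3 -m crank '[[0.65,-39,0,-15,-0.1],[0.65,-78,-1,-25,-0.2],[0.65,-117,-2,-25,-0.3],[0.65,-156,-3,-25,-0.4],[0.65,-195,-3,-25,-0.5],[0.65,-234,-4,-25,-0.6],[0.65,-273,-4,-25,-0.7],[0.65,-312,-5,-25,-0.8],[0.65,-351,-6,-20,-0.9],[0.65,-388,-6,-10,-0.911],[0.65,-390,-6,0,-0.911],[0.65,-390,-6,8,-0.911]]';python3 -m crank '[[0.65,-3,0,0,0],[0.65,-3,0,0,0],[0.65,-3,0,0,0]]'; python3 -c "
from h import *
go(611.5,-107.1,62,-7.35)"
```

```text
time: 17.63
tool_pos: [0.6139, -0.1088, 0.2776]
tool_rot: [3.141, 0.001, 3.01]
contact_force: [-0.5, 0.8, -0.1]
opening: 0.0758
grip_force: 0.0
time: 17.88
tool_pos: [0.6157, -0.1058, 0.2797]
tool_rot: [3.141, 0.001, 3.016]
contact_force: [-0.2, 0.9, 0.4]
opening: 0.0758
grip_force: 0.0
d [ 4.  -1.8 39.7] turn 0.003 q6 -1.74 tilt [-0.     0.001] t 17.9
```

```bash
python3 -m crank '[[0.65,4,-1,15,0],[0.65,4,-1,30,0],[0.65,4,-1,38,0],[0.65,4,-1,39,0],[0,4,-1,39,0],[0,4,-1,39,0],[0,4,-1,39,0],[0,4,-1,39,0],[0,4,-1,39,0]]' 40;python3 -m crank '[[-1,0,0,-15,0],[-1,0,0,-35,0],[-1,0,0,-70,0],[-1,0,0,-90,0],[-1,0,0,-95,0],[-1,0,0,-95,0]]'; python3 - <<'E'
from h import *
p,W=world(); Z=W[...,2]*1000
for c in comps((Z>13)&(Z<30)&(W[...,1]>.2),W,100):
    print(*c); x,y,w,_,a=c[2]
    if w<200: continue
    b=np.radians(a); e=np.array([np.cos(b),np.sin(b)]); n=np.array([-e[1],e[0]])
    g=np.array([x,y])-90*e-42*n; print(g.round(1)); go(*g,75,90+a)
E
```

```text
time: 18.63
tool_pos: [0.6118, -0.1077, 0.2411]
tool_rot: [3.142, 0.002, 3.015]
contact_force: [0.7, 1.3, 2.8]
opening: 0.0599
grip_force: 40.0
time: 19.13
tool_pos: [0.6115, -0.1078, 0.3367]
tool_rot: [-3.141, 0.003, 3.015]
contact_force: [-0.2, 0.5, -0.2]
opening: 0.0597
grip_force: 40.0
[171. 283.] 1399 [506.  331.  320.5 148.    7.8] [504.  331.9  18.7] 18.6
[422.5 277.2]
d [235.8 357.9  81.8] turn 1.308 q6 -1.74 tilt [-0.  0.] t 19.2
[164. 242.] 1307 [595.  347.3 111.6  60.9 -82.5] [594.3 345.7  24. ] 24.2
[170. 281.] 1322 [508.4 333.4 111.1  62.8 -82.2] [506.9 332.   24.1] 24.2
```

The tray was knocked about 16 mm sideways, so I target its new pose.

```bash
python3 -m crank '[[-1,21,32,-5,0.12],[-1,42,64,-5,0.24],[-1,63,96,-5,0.36],[-1,84,128,-5,0.48],[-1,105,160,-5,0.6],[-1,126,192,-5,0.72],[-1,147,224,-5,0.84],[-1,168,256,0,0.96],[-1,189,288,10,1.08],[-1,210,320,20,1.2],[-1,228,346,30,1.308],[-1,236,358,40,1.308]]';python3 -m crank '[[-1,0,0,0,0],[-1,0,0,0,0],[-1,0,0,5,0]]'; python3 - <<'E'
from h import *
go(422.5,277.2,65,97.8)
p,W=world(); Z=W[...,2]*1000
[print(*c) for c in comps((Z>13)&(Z<30)&(W[...,1]>.2),W,100)]
E
```

```text
time: 20.18
tool_pos: [0.42, 0.2796, 0.2929]
tool_rot: [-3.138, 0.0, 1.703]
contact_force: [-0.0, 1.3, -1.2]
opening: 0.0596
grip_force: 40.0
time: 20.43
tool_pos: [0.4229, 0.2769, 0.2898]
tool_rot: [3.142, 0.0, 1.708]
contact_force: [0.0, -0.3, -0.4]
opening: 0.06
grip_force: 40.0
d [ 0.4 -0.4 46.8] turn 0.001 q6 0.29 tilt [-0.  0.] t 20.4
[177. 262.] 982 [506.  331.2 320.7 147.9   7.7] [550.  319.4  18.7] 18.6
[164. 243.] 1308 [594.9 347.3 111.2  61.  -82.7] [594.2 345.9  24. ] 24.1
[178. 275.] 370 [512.2 332.6 112.4  58.9 -88.4] [520.9 314.8  23.6] 24.1
```

```bash
python3 -m crank '[[-1,0,0,20,0],[-1,0,0,36,0],[-1,0,0,44,0],[-1,0,0,47,0],[-1,0,0,47,0]]';python3 -m crank '[[-1,0,0,2,0],[-1,0,0,8,0],[-1,0,0,16,0],[-1,0,0,24,0],[-1,0,0,32,0],[-1,0,0,38,0],[-1,0,0,44,0],[-1,0,0,50,0],[-1,0,0,51,0],[-1,0,0,51,0]]' 8;python3 -m crank '[[0.5,0,0,0,0],[0.5,0,0,0,0],[0.5,0,0,0,0],[0.5,0,0,0,0],[0.5,0,0,0,0],[0.5,0,0,-20,0],[0.5,0,0,-60,0],[0.65,0,0,-100,0],[0.65,-41,0,-120,-0.1],[0.65,-82,0,-120,-0.2],[0.65,-123,0,-120,-0.3],[0.65,-160,0,-120,-0.4]]';python3 - <<'E'
from h import *
p,W=world()
cv2.imwrite("pics/t5.png",cv2.resize(p[180:380,90:540],None,fx=1.7,fy=1.7)[:,:,::-1])
Z=W[...,2]*1000
[print(*c) for c in comps((Z>13)&(Z<30)&(W[...,1]>.2),W,100)]
print('pile');[print(*c) for c in comps((Z>72)&(W[...,1]<-.25)&(W[...,0]<.7),W,100)]
go(505.5,-356.5,120,2.8)
E
```

```text
time: 20.9
tool_pos: [0.4229, 0.2766, 0.2428]
tool_rot: [-3.141, 0.0, 1.706]
contact_force: [0.9, -0.9, -1.7]
opening: 0.0598
grip_force: 40.0
time: 21.73
tool_pos: [0.4224, 0.2773, 0.1915]
tool_rot: [-3.14, 0.0, 1.707]
contact_force: [-0.4, -0.4, -0.7]
opening: 0.06
grip_force: 8.0
time: 22.73
tool_pos: [0.4438, 0.1197, 0.313]
tool_rot: [3.14, 0.001, 2.107]
contact_force: [0.3, -0.6, -0.5]
opening: 0.0757
grip_force: 0.0
[162. 273.] 1110 [505.8 331.5 320.6 148.    7.5] [527.9 351.6  18.6] 18.5
[164. 242.] 1306 [594.8 347.1 112.1  60.4 -82.1] [594.4 345.7  24.1] 24.3
[170. 281.] 1296 [507.2 334.  112.2  61.2 -81.4] [507.3 333.   24.2] 24.5
[168. 323.] 912 [415.6 338.   83.6  60.  -82.5] [415.9 336.9  24.2] 24.3
pile
[488. 274.] 1569 [ 505.6 -356.8  111.    62.5    2.6] [ 505.3 -355.9   83.3] 83.4
d [-434.2 -191.7   14.6] turn -1.076 q6 -0.46 tilt [-0.     0.003] t 22.8
```

View pics/t5.png

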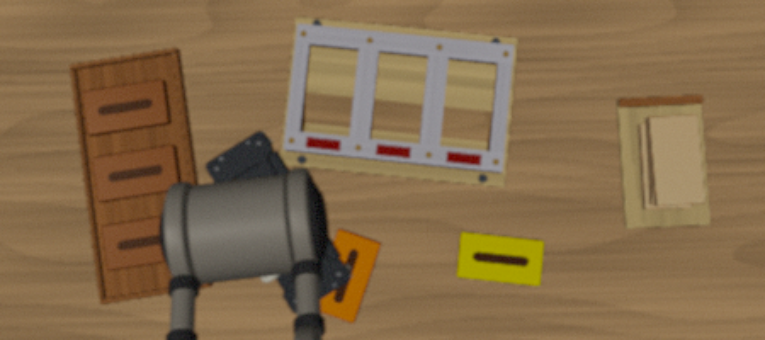

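```bash
python3 -m crank '[[0.65,-36,-15,-10,-0.1],[0.65,-72,-30,-10,-0.2],[0.65,-108,-46,-10,-0.3],[0.65,-144,-62,-10,-0.4],[0.65,-180,-78,-10,-0.5],[0.65,-216,-94,-10,-0.6],[0.65,-252,-110,-10,-0.7],[0.65,-288,-126,-5,-0.8],[0.65,-324,-142,-5,-0.9],[0.65,-360,-160,0,-1.0],[0.65,-396,-176,0,-1.076],[0.65,-430,-190,5,-1.076]]';python3 -m crank '[[0.65,-4,-2,10,0],[0.65,-4,-2,10,0],[0.65,-4,-2,10,0],[0.65,-4,-2,10,0]]'; python3 -c "
from h import *
go(505.5,-356.8,76,2.7)"
```

```text
time: 23.78
tool_pos: [0.4972, -0.3484, 0.3077]
tool_rot: [-3.141, 0.001, -3.103]
contact_force: [0.8, 0.1, 0.9]
opening: 0.0759
grip_force: 0.0
time: 24.12
tool_pos: [0.5016, -0.3465, 0.2972]
tool_rot: [3.141, -0.001, -3.105]
contact_force: [-0.4, 0.7, -0.1]
opening: 0.0757
grip_force: 0.0
d [ -3.6 -10.5  43.2] turn -0.011 q6 -2.34 tilt [-0.001 -0.001] t 24.1
```

```bash
python3 -m crank '[[0.65,-4,-10,0,-0.01],[0.65,-4,-10,15,-0.01],[0.65,-4,-10,30,-0.01],[0.65,-4,-10,40,-0.01],[0.65,-4,-10,43,-0.01],[0.65,-4,-10,43,-0.01],[0,-4,-10,43,-0.01],[0,-4,-10,43,-0.01],[0,-4,-10,43,-0.01],[0,-4,-10,43,-0.01],[0,-4,-10,43,-0.01]]' 40;python3 -c "
from h import *
go(505.5,-356.8,76,2.7)"; python3 -m crank '[[-1,0,0,-15,0],[-1,0,0,-35,0],[-1,0,0,-60,0],[-1,0,0,-60,0],[-1,0,0,-60,0]]'; python3 - <<'E'
from h import *
p,W=world(); Z=W[...,2]*1000
print('pile');[print(*c) for c in comps((Z>54)&(Z<76)&(W[...,1]<-.25)&(W[...,0]<.7),W,80)]
p,W=world('side'); cv2.imwrite("pics/s6.png",cv2.resize(p[240:480,200:440],None,fx=2,fy=2)[:,:,::-1])
go(583.7,-103.5,85,-7.35)
E
```

```text
time: 25.03
tool_pos: [0.5061, -0.3577, 0.255]
tool_rot: [-3.141, 0.001, -3.096]
contact_force: [0.5, 1.7, 4.9]
opening: 0.0594
grip_force: 40.0
d [0.5 0.9 1. ] turn -0.002 q6 -2.36 tilt [-0.001  0.001] t 25.0
time: 25.45
tool_pos: [0.506, -0.3579, 0.3153]
tool_rot: [-3.139, 0.002, -3.096]
contact_force: [0.4, 1.0, -1.7]
opening: 0.0594
grip_force: 40.0
pile
d [-89.5 250.2  50.1] turn 0.173 q6 -2.36 tilt [-0.001 -0.001] t 25.6
```

View pics/s6.png

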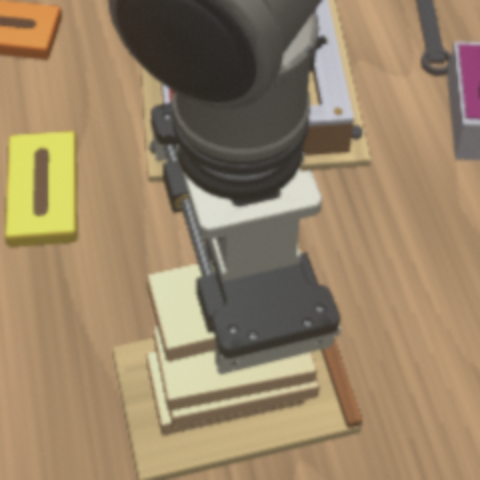

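```bash
python3 -m crank '[[-1,-11,32,0,0.03],[-1,-22,64,0,0.06],[-1,-33,96,0,0.09],[-1,-45,128,0,0.12],[-1,-56,160,5,0.15],[-1,-70,192,10,0.173],[-1,-80,224,20,0.173],[-1,-89,250,30,0.173],[-1,-89,250,45,0.173],[-1,-89,250,50,0.173],[-1,-89,250,50,0.173],[-1,-89,250,50,0.173]]'; python3 - <<'E'
from h import *
go(583.7,-103.5,60,-7.35)
p,W=world('top'); Z=W[...,2]*1000
[print(*c) for c in comps((Z>50)&(Z<64),W,300)]
E
```

```text
time: 26.55
tool_pos: [0.5832, -0.1046, 0.2634]
tool_rot: [3.141, -0.002, 3.013]
contact_force: [-0.5, -0.3, -0.8]
opening: 0.0594
grip_force: 40.0
d [-0.3  1.2 25.4] turn -0.0 q6 -1.75 tilt [-0.    -0.002] t 26.6
[380. 144.] 1003 [ 799.  -147.    99.6   70.7   73.8] [ 798.8 -142.5   54. ] 53.6
[293. 233.] 2745 [602.8  41.3 168.  164.7  82.8] [605.1  53.3  57.4] 57.4
[369. 268.] 502 [ 537.5 -103.5   96.6   57.    73.6] [ 524.5 -108.    57.6] 57.6
```

```bash
python3 -m crank '[[-1,0,1,8,0],[-1,0,1,15,0],[-1,0,1,19,0],[-1,0,1,22,0],[-1,0,1,22,0],[-1,0,1,22,0]]'; python3 -c "
from h import *
go(583.7,-103.5,60,-7.35)"
```

```text
time: 27.1
tool_pos: [0.5836, -0.103, 0.2419]
tool_rot: [3.141, -0.0, 3.014]
contact_force: [0.2, -0.5, -1.0]
opening: 0.0596
grip_force: 40.0
d [-0.1 -0.5  3.9] turn 0.0 q6 -1.75 tilt [-0. -0.] t 27.1
```

```bash
python3 -m crank '[[-1,0,0,2,0],[-1,0,0,4,0],[-1,0,0,4,0],[0.5,0,0,4,0],[0.5,0,0,4,0],[0.5,0,0,4,0],[0.5,0,0,4,0],[0.5,0,0,0,0],[0.5,0,0,-20,0],[0.5,0,0,-40,0],[0.5,0,0,-40,0],[0.5,0,0,-40,0]]'; python3 - <<'E'
from h import *
go(583.7,-103.5,60,-7.35)
p,W=world('side'); cv2.imwrite("pics/s7.png",cv2.resize(p[170:350,240:420],None,fx=2.5,fy=2.5)[:,:,::-1])
E
```

```text
time: 28.1
tool_pos: [0.5839, -0.103, 0.2835]
tool_rot: [-3.141, 0.003, 3.014]
contact_force: [-0.4, 0.4, -0.3]
opening: 0.0686
grip_force: 0.0
d [ 0.1 -0.6 45.5] turn 0.001 q6 -1.75 tilt [-0.     0.003] t 28.1
```

View pics/s7.png

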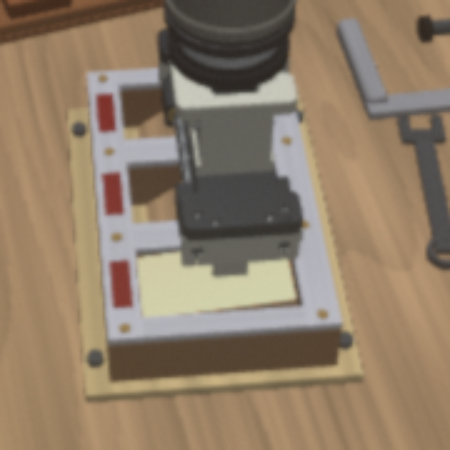

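```bash
python3 -m crank '[[-1,-18,0,0,0],[-1,-35,0,0,0],[-1,-35,0,0,0],[-1,-35,0,0,0],[-1,-35,0,0,0],[-1,-35,0,0,0],[-1,-35,0,20,0],[-1,-35,0,35,0],[-1,-35,0,42,0],[-1,-35,0,45,0],[-1,-35,0,47,0],[-1,-35,0,48,0]]'; python3 -m crank '[[-1,0,0,-20,0],[-1,0,0,-60,0],[0.65,0,-40,-60,0],[0.65,0,-80,-60,0],[0.65,0,-120,-60,0],[0.65,30,-160,-60,0],[0.65,60,-190,-60,0],[0.65,60,-190,-60,0],[0.65,60,-190,-60,0]]';  python3 - <<'E'
from h import *
p,W=world(); Z=W[...,2]*1000; hsv=cv2.cvtColor(p,cv2.COLOR_RGB2HSV)
C=np.array([595.2,-14.2]);a=np.radians(-7.35);ex=np.array([np.cos(a),np.sin(a)]);ey=np.array([-ex[1],ex[0]])
q=W[...,:2]*1000-C; X=q@ex; Y=q@ey
m=(abs(X)<54)&(abs(Y+90)<30)&(Z>30)&(hsv[...,1]>40)
A=np.c_[X[m],Y[m]+90,np.ones(m.sum())]; print(np.linalg.lstsq(A,Z[m],rcond=None)[0], m.sum(), X[m].mean(),Y[m].mean(), rect(W[m]), np.percentile(Z[m],[5,50,95]))
for c in comps((Z>54)&(Z<76)&(W[...,1]<-.25)&(W[...,0]<.7),W,80): print(*c)
go(505.5,-356.8,100,2.7)
E
```

```text
time: 29.15
tool_pos: [0.6184, -0.1074, 0.2362]
tool_rot: [-3.141, 0.001, 3.014]
contact_force: [-5.2, 1.0, 14.6]
opening: 0.0007
grip_force: 7.6
time: 29.9
tool_pos: [0.5325, -0.2904, 0.2949]
tool_rot: [-3.141, 0.0, 3.009]
contact_force: [0.3, -0.9, -0.8]
opening: 0.0426
grip_force: 0.0
[-3.05358253e-03 -2.20081663e-02  5.73902549e+01] 1373 -0.1311983076359641 -89.68922268880218 [ 583.7 -103.4  108.    59.9   -7.4] [53.19293444 57.54371434 61.59631762]
[486. 288.] 637 [ 477.  -358.3   61.4   51.2   88. ] [ 474.7 -356.5   65.3] 65.3
d [ 19.4 -70.9  17. ] turn -0.178 q6 -2.06 tilt [-0.     0.001] t 29.9
```

```bash
python3 -m crank '[[0.65,10,-35,0,-0.1],[0.65,19,-71,5,-0.1],[0.65,19,-71,10,-0.1],[0.65,19,-71,17,-0.1],[0.65,19,-71,17,-0.1],[0.65,19,-71,17,-0.1]]';python3 - <<'E'
from h import *
go(506.4,-359.0,58,-1.5)
p,W=world(); Z=W[...,2]*1000
for c in comps((Z>54)&(Z<76)&(W[...,1]<-.25)&(W[...,0]<.7),W,80): print(*c)
E
```

```text
time: 30.45
tool_pos: [0.5077, -0.3545, 0.2766]
tool_rot: [3.14, -0.001, 3.116]
contact_force: [-0.1, -0.7, 0.7]
opening: 0.0756
grip_force: 0.0
d [ 1.1 -4.5 40.6] turn 0.0 q6 -2.28 tilt [-0.001 -0.001] t 30.4
[488. 251.] 156 [ 554.3 -359.1   60.8   13.7   88.1] [ 554.9 -363.4   65.3] 65.1
[487. 268.] 183 [ 516.6 -360.8   36.6   23.7   -1.4] [ 517.  -360.2   65.6] 65.6
```

```bash
python3 -m crank '[[0.65,1,-4,0,0],[0.65,1,-4,15,0],[0.65,1,-4,30,0],[0.65,1,-4,38,0],[0.65,1,-4,40,0],[0.65,1,-4,40,0],[0,1,-4,40,0],[0,1,-4,40,0],[0,1,-4,40,0],[0,1,-4,40,0],[0,1,-4,40,0]]' 40;python3 -c "
from h import *
go(506.3,-359,58,-1.5)"; python3 -m crank '[[-1,0,0,-15,0],[-1,0,0,-35,0],[-1,0,0,-70,0],[-1,0,0,-80,0],[-1,0,0,-80,0],[-1,0,0,-80,0]]'; python3 - <<'E'
from h import *
go(595.2,-14.2,85,-7.35)
E
```

```text
time: 31.42
tool_pos: [0.5058, -0.3602, 0.2379]
tool_rot: [-3.141, 0.001, 3.114]
contact_force: [-0.1, 1.4, 4.1]
opening: 0.0595
grip_force: 40.0
d [-0.4  1.2  1.9] turn -0.002 q6 -2.29 tilt [-0.001  0.001] t 31.4
time: 31.92
tool_pos: [0.5054, -0.3601, 0.3169]
tool_rot: [-3.141, 0.0, 3.114]
contact_force: [-0.3, 0.1, -1.3]
opening: 0.0594
grip_force: 40.0
d [-80.1 348.2  53.9] turn 0.1 q6 -2.29 tilt [-0.  0.] t 31.9
```

```bash
python3 -m crank '[[-1,-8,35,0,0.01],[-1,-16,70,0,0.02],[-1,-24,105,0,0.03],[-1,-32,140,0,0.04],[-1,-40,175,0,0.05],[-1,-48,210,5,0.06],[-1,-56,245,10,0.07],[-1,-64,280,15,0.08],[-1,-72,315,25,0.09],[-1,-80,348,35,0.1],[-1,-80,348,45,0.1],[-1,-80,348,50,0.1]]';python3 -m crank '[[-1,0,0,0,0],[-1,0,0,0,0],[-1,0,0,0,0]]'; python3 - <<'E'
from h import *
go(595.2,-14.2,60,-7.35)
E
```

```text
time: 32.92
tool_pos: [0.5945, -0.0126, 0.2636]
tool_rot: [3.141, -0.006, 3.017]
contact_force: [-0.1, -0.6, -0.8]
opening: 0.0593
grip_force: 40.0
time: 33.17
tool_pos: [0.5952, -0.0159, 0.2672]
tool_rot: [-3.142, -0.0, 3.012]
contact_force: [1.0, 0.8, -1.4]
opening: 0.0591
grip_force: 40.0
d [ 0.2  1.7 29.2] turn -0.001 q6 -1.6 tilt [-0. -0.] t 33.2
```

```bash
python3 -m crank '[[-1,0.5,1.5,8,0],[-1,0.5,1.5,16,0],[-1,0.5,1.5,20,0],[-1,0.5,1.5,24,0],[-1,0.5,1.5,26,0],[-1,0.5,1.5,26,0]]'; python3 -c "
from h import *
go(595.2,-14.2,60,-7.35)"
```

```text
time: 33.67
tool_pos: [0.5948, -0.013, 0.2404]
tool_rot: [3.141, -0.001, 3.014]
contact_force: [0.6, 0.1, -1.2]
opening: 0.0592
grip_force: 40.0
d [-0.5 -1.2  2.4] turn 0.0 q6 -1.59 tilt [-0.    -0.001] t 33.7
```

```bash
python3 -m crank '[[-1,0,-0.5,2,0],[-1,0,-0.5,2.5,0],[-1,0,-0.5,2.5,0],[0.5,0,-0.5,2.5,0],[0.5,0,-0.5,2.5,0],[0.5,0,-0.5,2.5,0],[0.5,0,-0.5,2.5,0],[0.5,0,-0.5,0,0],[0.5,0,-0.5,-20,0],[0.5,0,-0.5,-40,0],[-1,-20,-0.5,-40,0],[-1,-35,-0.5,-40,0]]'; python3 -m crank '[[-1,0,0,0,0],[-1,0,0,0,0],[-1,0,0,0,0],[-1,0,0,0,0],[-1,0,0,20,0],[-1,0,0,35,0],[-1,0,0,41,0],[-1,0,0,44,0],[-1,0,0,45,0]]'; python3 -c "
from h import *
go(629.9,-18.7,57,-7.35)"
```

```text
time: 34.67
tool_pos: [0.6305, -0.0179, 0.2834]
tool_rot: [3.142, 0.004, 3.014]
contact_force: [0.2, -0.4, -0.3]
opening: 0.0597
grip_force: 0.0
time: 35.42
tool_pos: [0.6295, -0.0178, 0.2364]
tool_rot: [3.142, 0.0, 3.014]
contact_force: [-0.1, 0.6, 0.6]
opening: 0.0016
grip_force: 0.0
d [-0.5 -0.8  1.4] turn 0.001 q6 -1.59 tilt [-0.  0.] t 35.4
```

```bash
python3 -m crank '[[-1,0,0,2,0],[-1,0,0,3,0],[-1,0,0,3,0]]'; python3 -m crank '[[-1,0,0,-20,0],[-1,0,0,-60,0],[0.65,10,-35,-60,0],[0.65,20,-75,-60,0],[0.65,30,-115,-60,0],[0.65,40,-155,-60,0],[0.65,50,-195,-60,0],[0.65,60,-230,-60,0],[0.65,60,-260,-60,-0.05],[0.65,60,-260,-60,-0.1],[0.65,60,-260,-60,-0.1],[0.65,60,-260,-60,-0.1]]';  python3 - <<'E'
from h import *
p,W=world(); Z=W[...,2]*1000; hsv=cv2.cvtColor(p,cv2.COLOR_RGB2HSV)
C=np.array([595.2,-14.2]);a=np.radians(-7.35);ex=np.array([np.cos(a),np.sin(a)]);ey=np.array([-ex[1],ex[0]])
q=W[...,:2]*1000-C; X=q@ex; Y=q@ey
for y0 in(0,-90):
  m=(abs(X)<54)&(abs(Y-y0)<30)&(Z>30)&(Z<70)&(hsv[...,1]>40)
  A=np.c_[X[m],Y[m]-y0,np.ones(m.sum())]; print(np.linalg.lstsq(A,Z[m],rcond=None)[0].round(3), m.sum(),rect(W[m]), np.percentile(Z[m],[5,50,95]))
for c in comps((Z>38)&(Z<58)&(W[...,1]<-.25)&(W[...,0]<.7),W,80): print(*c)
go(506,-359,90,0)
E
```

```text
time: 35.67
tool_pos: [0.6296, -0.0178, 0.2362]
tool_rot: [-3.142, 0.002, 3.014]
contact_force: [-6.2, 0.5, 14.2]
opening: 0.0002
grip_force: 7.4
time: 36.67
tool_pos: [0.5368, -0.2682, 0.2936]
tool_rot: [3.141, 0.001, 3.112]
contact_force: [0.1, -0.2, 0.6]
opening: 0.0622
grip_force: 0.0
[2.0000e-03 2.0000e-03 5.7596e+01] 1342 [595.2 -14.2 107.9  59.9  -7.3] [53.6288018  57.59632102 61.34852084]
[-4.0000e-03 -1.5000e-02  5.7234e+01] 1369 [ 583.7 -103.5  108.    59.8   -7.2] [53.36920669 57.38608706 61.38715574]
[486. 287.] 653 [ 479.5 -363.    62.6   52.    88.6] [ 477.4 -360.7   47.2] 47.3
d [ 28.4 -92.3  25.5] turn -0.029 q6 -2.13 tilt [-0.  0.] t 36.7
```

```bash
python3 -m crank '[[0.65,13,-40,0,0],[0.65,26,-80,5,-0.01],[0.65,26,-97,10,-0.01],[0.65,26,-97,17,-0.01],[0.65,26,-97,25,-0.01],[0.65,26,-97,25,-0.01],[0.65,26,-97,25,-0.01]]';python3 - <<'E'
from h import *
go(508.4,-363.7,40,-1.4)
p,W=world(); Z=W[...,2]*1000
for c in comps((Z>38)&(Z<58)&(W[...,1]<-.25)&(W[...,0]<.7),W,80): print(*c)
E
```

```text
time: 37.3
tool_pos: [0.5088, -0.3625, 0.2675]
tool_rot: [3.14, -0.001, 3.126]
contact_force: [-0.8, -0.1, -0.4]
opening: 0.0759
grip_force: 0.0
d [ 0.4 -1.2 49.5] turn 0.008 q6 -2.3 tilt [-0.002 -0.001] t 37.3
[487. 250.] 128 [ 556.9 -361.9   60.7   11.4   87.7] [ 557.5 -366.7   47.1] 47.1
[490. 268.] 181 [ 517.1 -371.7   37.2   23.7   -2.5] [ 517.3 -370.9   47.6] 47.7
[478. 292.] 84 [ 471.9 -344.5   39.9   17.7  -48. ] [ 466.8 -342.4   47.1] 47.5
```

```bash
python3 -m crank '[[0.65,0.5,-0.5,0,0.015],[0.65,0.5,-0.5,15,0.015],[0.65,0.5,-0.5,30,0.015],[0.65,0.5,-0.5,44,0.015],[0.65,0.5,-0.5,48,0.015],[0.65,0.5,-0.5,49,0.015],[0,0.5,-0.5,49,0.015],[0,0.5,-0.5,49,0.015],[0,0.5,-0.5,49,0.015],[0,0.5,-0.5,49,0.015],[0,0.5,-0.5,49,0.015]]' 40;python3 -c "
from h import *
go(508.2,-363,40,-1.8)"; python3 -m crank '[[-1,0,0,-15,0],[-1,0,0,-35,0],[-1,0,0,-70,0],[-1,0,0,-95,0],[-1,0,0,-98,0],[-1,0,0,-98,0],[-1,0,0,-98,0]]'; python3 - <<'E'
from h import *
go(606.7,75.1,85,-7.35)
E
```

```text
time: 38.27
tool_pos: [0.508, -0.365, 0.2201]
tool_rot: [-3.141, 0.001, 3.109]
contact_force: [-0.0, 1.1, 5.2]
opening: 0.0595
grip_force: 39.9
d [-0.1  2.   2.1] turn -0.002 q6 -2.28 tilt [-0.001  0.001] t 38.3
time: 38.85
tool_pos: [0.5074, -0.3647, 0.3163]
tool_rot: [3.141, -0.001, 3.109]
contact_force: [0.1, -0.4, -1.6]
opening: 0.0594
grip_force: 39.9
d [-84.7 442.8  53.3] turn 0.095 q6 -2.28 tilt [-0.001 -0.001] t 38.9
```

```bash
python3 -m crank '[[-1,-8,40,0,0.01],[-1,-16,80,0,0.02],[-1,-24,120,0,0.03],[-1,-32,160,0,0.04],[-1,-40,200,0,0.05],[-1,-48,240,0,0.06],[-1,-56,280,0,0.07],[-1,-64,320,5,0.08],[-1,-72,360,10,0.09],[-1,-80,400,20,0.095],[-1,-84,438,30,0.095],[-1,-84,443,40,0.095]]';python3 -m crank '[[-1,0,0,0,0],[-1,0,0,5,0],[-1,0,0,10,0],[-1,0,0,10,0],[-1,0,0,10,0]]'; python3 - <<'E'
from h import *
go(606.7,75.1,60,-7.35)
E
```

```text
time: 39.85
tool_pos: [0.6059, 0.081, 0.2745]
tool_rot: [3.14, -0.003, 3.019]
contact_force: [0.1, -0.1, -1.7]
opening: 0.0593
grip_force: 39.9
time: 40.27
tool_pos: [0.6062, 0.0736, 0.267]
tool_rot: [-3.141, -0.0, 3.012]
contact_force: [-0.0, 0.2, -1.2]
opening: 0.0594
grip_force: 39.9
d [-0.3  1.6 29. ] turn -0.002 q6 -1.45 tilt [-0. -0.] t 40.3
```

```bash
python3 -m crank '[[-1,-0.5,1,8,0],[-1,-0.5,1,16,0],[-1,-0.5,1,20,0],[-1,-0.5,1,24,0],[-1,-0.5,1,26,0],[-1,-0.5,1,26,0]]'; python3 -c "
from h import *
go(606.7,75.1,60,-7.35)"
```

```text
time: 40.77
tool_pos: [0.6067, 0.0761, 0.2404]
tool_rot: [-3.142, -0.001, 3.014]
contact_force: [-0.8, 0.9, -0.8]
opening: 0.0592
grip_force: 39.9
d [-0.1 -1.   2.4] turn 0.0 q6 -1.44 tilt [-0.    -0.001] t 40.8
```

```bash
python3 -m crank '[[-1,0,-0.5,2,0],[-1,0,-0.5,2.5,0],[-1,0,-0.5,2.5,0],[0.5,0,-0.5,2.5,0],[0.5,0,-0.5,2.5,0],[0.5,0,-0.5,2.5,0],[0.5,0,-0.5,2.5,0],[0.5,0,-0.5,0,0],[0.5,0,-0.5,-20,0],[0.5,0,-0.5,-40,0],[-1,-20,-0.5,-40,0],[-1,-35,-0.5,-40,0]]'; python3 -m crank '[[-1,0,0,0,0],[-1,0,0,0,0],[-1,0,0,0,0],[-1,0,0,0,0],[-1,0,0,20,0],[-1,0,0,35,0],[-1,0,0,42,0],[-1,0,0,45,0],[-1,0,0,47,0],[-1,0,0,48,0],[-1,0,0,48,0]]'; python3 -m crank '[[-1,0,0,-20,0],[-1,0,0,-60,0],[-1,40,0,-100,0],[-1,80,0,-120,0],[-1,120,0,-120,0],[-1,160,0,-120,0],[-1,200,0,-120,0],[-1,220,0,-120,0],[-1,220,0,-120,0]]'; python3 - <<'E'
from h import *
p,W=world(); Z=W[...,2]*1000; hsv=cv2.cvtColor(p,cv2.COLOR_RGB2HSV)
cv2.imwrite("pics/t8.png",p[60:400,90:560][:,:,::-1])
C=np.array([595.2,-14.2]);a=np.radians(-7.35);ex=np.array([np.cos(a),np.sin(a)]);ey=np.array([-ex[1],ex[0]])
q=W[...,:2]*1000-C; X=q@ex; Y=q@ey
for y0 in(90,0,-90):
  m=(abs(X)<54)&(abs(Y-y0)<30)&(Z>30)&(Z<70)&(hsv[...,1]>40)
  A=np.c_[X[m],Y[m]-y0,np.ones(m.sum())]; print(np.linalg.lstsq(A,Z[m],rcond=None)[0].round(3), m.sum(),rect(W[m]))
print('board');[print(*c) for c in comps((Z>20)&(Z<40)&(W[...,1]<-.25)&(W[...,0]<.7),W,80)]
print('tray');[print(*c) for c in comps((Z>13)&(Z<30)&(W[...,1]>.2),W,100)]
E
```

```text
time: 41.77
tool_pos: [0.6424, 0.0712, 0.2835]
tool_rot: [3.141, 0.004, 3.014]
contact_force: [-0.2, -0.4, -0.7]
opening: 0.0597
grip_force: 0.0
time: 42.68
tool_pos: [0.6416, 0.0714, 0.2363]
tool_rot: [3.141, 0.003, 3.014]
contact_force: [-3.8, 1.0, 14.2]
opening: 0.0004
grip_force: 7.0
time: 43.43
tool_pos: [0.4178, 0.0999, 0.3534]
tool_rot: [-3.141, -0.004, 3.015]
contact_force: [0.7, 0.1, -0.2]
opening: 0.0006
grip_force: 0.0
[-1.0000e-03  2.0000e-03  5.7395e+01] 1319 [606.7  74.8 107.9  59.2  -7.4]
[ 4.0000e-03 -3.0000e-03  5.7445e+01] 1338 [595.2 -14.3 108.   59.6  -7.3]
[-3.0000e-03 -2.3000e-02  5.7313e+01] 1371 [ 583.7 -103.4  107.7   60.    -7.4]
board
[480. 239.] 179 [ 585.1 -358.   106.9   12.1  -88.6] [ 584.9 -360.1   22.7] 22.4
[481. 277.] 1426 [ 4.999e+02 -3.577e+02  1.107e+02  6.300e+01  1.000e-01] [ 499.6 -356.7   29.5] 29.6
tray
[165. 275.] 1175 [506.  331.  320.6 147.6   7.6] [523.6 346.6  18.7] 18.7
[164. 243.] 1322 [594.7 346.7 111.1  62.2 -80.9] [594.2 345.6  24. ] 24.2
[170. 281.] 1329 [506.9 334.5 113.6  60.3 -82.4] [506.9 332.1  24.1] 24.2
[173. 321.] 1165 [417.9 320.9 109.1  60.  -82.2] [418.4 326.5  24.4] 24.5
```

View pics/t8.png

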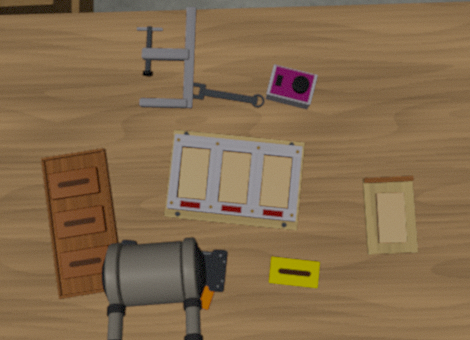

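The final picture shows three pale blanks flush in the nests at (194,174), (235,178) and (276,182). The fronts lie flat, groove up, in the tray at (74,182), (80,221) and (85,263). The spare is on the board at (392,217), and the speed controller, clamp and spanner haven't moved.

```bash
python3 -c "
from cell import ticket
print(ticket.hand_in())"
```

```text
the job is handed in; nothing more can be done
None
```

The job is handed in, with no verdict returned: on my last camera check all three fronts lay flat and good face up in the tray, each nest held a blank flush with the aluminium, the spare lay flat on the stacking board, and the speed controller, clamp and spanner looked unmoved.

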